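# Gauge the marker plinths and bay the good one

## Task

Two of the three grey marker plinths have a broken stem stub stuck down in the socket: take the steel pin gauge from its wooden stand and gently try it in the sockets until you find the one plinth that takes it fully home, collar down on the plinth. Then slide that plinth, with the gauge in it, into the U-shaped wooden bay until it rests against the back fence, and let go, leaving the gauge standing fully home in it. Lower it slowly, about a centimetre a second, never press or jam hard (a few newtons are enough), and leave the other two plinths and everything else on the table where they are.

Things in the scene. Friction and masses are not known exactly. Their poses are not given: they have to be found in the camera images.
- gauge_grip (a point): Centre of the handle of the loose steel pin gauge (90 g): a dark square bar 18 x 18 mm, 48 mm tall, its faces square to this frame's x and y; z points up along the gauge. This point is 24 mm above the collar under the handle and 54 mm above the pin's tip. At the start the gauge stands upright in its stand, collar resting on the stand's top, this point 62 mm above the table.
- gauge_tip (a point): Lower end of the gauge's pin, on its axis; axes as gauge_grip. The pin is 12 mm in diameter and 26 mm long, its lowest 3 mm bevelled to 8 mm; above it is a round collar 26 mm in diameter, 4 mm thick, then the handle. Meeting a stub or a fence at 10 to 15 mm/s is gentle; at 30 mm/s the jolt alone passes 40 N.
- gauge_stand: Fixed light-wood block, 60 x 60 mm, 34 mm tall, that holds the gauge upright in a 15 mm hole at its middle. Origin: centre of its underside.
- bay_seat (a point): Point on the table in the dark-wood U-shaped bay where the middle of a plinth stands when its foot touches the back fence midway. x points from the open side towards the back fence, z up. Inner faces: back fence 28 mm along +x, side fences 33 mm either side along y, running from 38 mm before this point to the back. Fences 10 mm thick, 22 mm high; no floor, the plinth slides in on the table.
- table_mid (a point): A point on the flat table top (fixed, height 0), near the middle of the brown battle mat, which is flat print.
- socket_1 (a point): Centre of the mouth of the 13 mm round socket in the top of a loose grey plinth (about 250 g): square pillar 36 x 36 mm on a round foot 56 mm in diameter, 6 mm thick, 36 mm tall in all; z up along its axis. Any one of the three plinths is the clear one (pin goes in its full 26 mm, collar on the plinth's top); in the other two a stub stops the pin after about 12 mm. They slide at 1 to 4 N.
- socket_2 (a point): Socket mouth of another plinth, of the same shape and size as that of socket_1 and looking just like it.
- socket_3 (a point): Socket mouth of another plinth, of the same shape and size as that of socket_1 and looking just like it.
- can: Bystander, loose: orange drink can, 53 mm in diameter, 130 mm tall. Origin: centre of its underside.
- tank: Bystander, loose: model tank, dark blue, about 105 x 72 x 43 mm. Origin: centre of its underside.
- phone: Bystander, loose: black telephone lying flat, 75 x 155 x 9 mm. Origin: centre of its underside.
- die_1: Bystander, loose: red die, 16 mm. Origin: centre of its underside.
- die_2: Bystander, loose: red die, 16 mm. Origin: centre of its underside.
- tape: Bystander, loose: yellow tape measure, 62 x 34 x 60 mm. Origin: centre of its underside.
- brush: Bystander, loose: modelling tool with wooden handle and thin steel blade, 160 mm long, lying flat. Origin: centre of its underside.
Mind the look-alikes: they are no part of the job. Of the things that look like the part that bears gauge_grip, the middle-sized one is meant. Of the things shaped like the part that bears bay_seat, the dark wooden one is meant.

How it is judged (in metres and radians):
On the way:
1. the gauge is fully home in a plinth's socket while that plinth is still outside the bay (((z of gauge_tip in the frame of socket_1 below -0.0235 m and horizontal distance between gauge_tip and socket_1 below 0.003 m and angle between gauge_grip's own z axis and vertical below 0.12 rad and horizontal distance between socket_1 and bay_seat above 0.06 m) or (z of gauge_tip in the frame of socket_2 below -0.0235 m and horizontal distance between gauge_tip and socket_2 below 0.003 m and angle between gauge_grip's own z axis and vertical below 0.12 rad and horizontal distance between socket_2 and bay_seat above 0.06 m) or (z of gauge_tip in the frame of socket_3 below -0.0235 m and horizontal distance between gauge_tip and socket_3 below 0.003 m and angle between gauge_grip's own z axis and vertical below 0.12 rad and horizontal distance between socket_3 and bay_seat above 0.06 m))), for 0.1 s.
At the end, for the whole second after the job is handed in: The released gauge stands over 23.5 mm deep in the clear plinth's socket (upright within 7 degrees); that plinth stands in the bay, foot within 6 mm of the back fence and middle within 8 mm of the midline; both at rest, the other plinths within 30 mm of their starts (((z of gauge_tip in the frame of socket_1 below -0.0235 m and horizontal distance between gauge_tip and socket_1 below 0.003 m and angle between gauge_grip's own z axis and vertical below 0.12 rad and x of socket_1 in the frame of bay_seat between -0.006 and 0.006 m and y of socket_1 in the frame of bay_seat between -0.008 and 0.008 m and z of socket_1 in the frame of bay_seat below 0.04 m and angle between socket_1's own z axis and vertical below 0.08 rad and linear speed of each of plinth_1, gauge below 0.02 m/s and distance of each of socket_2, socket_3 from where it was at the start of the episode below 0.03 m) or (z of gauge_tip in the frame of socket_2 below -0.0235 m and horizontal distance between gauge_tip and socket_2 below 0.003 m and angle between gauge_grip's own z axis and vertical below 0.12 rad and x of socket_2 in the frame of bay_seat between -0.006 and 0.006 m and y of socket_2 in the frame of bay_seat between -0.008 and 0.008 m and z of socket_2 in the frame of bay_seat below 0.04 m and angle between socket_2's own z axis and vertical below 0.08 rad and linear speed of each of plinth_2, gauge below 0.02 m/s and distance of each of socket_1, socket_3 from where it was at the start of the episode below 0.03 m) or (z of gauge_tip in the frame of socket_3 below -0.0235 m and horizontal distance between gauge_tip and socket_3 below 0.003 m and angle between gauge_grip's own z axis and vertical below 0.12 rad and x of socket_3 in the frame of bay_seat between -0.006 and 0.006 m and y of socket_3 in the frame of bay_seat between -0.008 and 0.008 m and z of socket_3 in the frame of bay_seat below 0.04 m and angle between socket_3's own z axis and vertical below 0.08 rad and linear speed of each of plinth_3, gauge below 0.02 m/s and distance of each of socket_1, socket_2 from where it was at the start of the episode below 0.03 m))); the robot touches nothing.
It fails at once if the gauge is pressed hard: a plinth is pushed down on the table with more than 40 N (contact force between any of plinth_1, plinth_2, plinth_3 and table above 40 N).
It fails at once if a plinth is jammed against the bay's fences with more than 40 N (contact force between any of plinth_1, plinth_2, plinth_3 and bay above 40 N).
It fails at once if a plinth is tipped over (more than 30 degrees) (angle between any of socket_1, socket_2, socket_3's own z axis and vertical above 0.52 rad).
It fails at once if a bystander is moved by more than 40 mm (distance of any of can, tank, phone, die_1, die_2, tape, brush from where it was at the start of the episode above 0.04 m).
It also fails if it takes over 64 s, if anything falls off the work surface, if the arm or the gripper's body presses on something with over 40 N, if the wrist force passes 120 N, or if a joint passes its speed limit or range.

## Robot

A 6-joint arm with a two-finger parallel gripper is mounted at the origin on the work surface. World frame = base frame: x ahead of the robot, y to its left, z up, the work surface at z = 0. Lengths are in m, angles in degrees, forces in N, time in s.
With the tool pointing down it reaches from about 0.35 to 0.775 m from the base axis. Payload 5.5 kg.
Tool frame: the origin (TCP) lies between the finger pads; the fingertips stand manip.tips_ahead ahead of it and the grasp point (between the pads) is the TCP (manip.tips_ahead is the distance from the TCP to the fingertips, in m); y points along the fingers, x is the direction in which the jaws open and shut, and the axes are right-handed (so a half turn about y gives the same grasp; the last joint's range is limited). The gripper opens to 85 mm and grips with 20 to 120 N. Pads are 22 mm wide; open, the fingers measure 114 mm over their backs; the gripper's body (76 mm by 85 mm) begins 54 mm behind the grasp point. The pads swing forward as they close: fully open they stand 13 mm farther back than shut.
Start: joints at [69.294, 17.945, 2.641, 74.691, 0, 82.002], TCP at [0.127, 0.561, 0.25] pointing down, gripper open.
Joint ranges: [-158.12, 158.12], [-49.38, 96.58], [-58.88, 72.47], [-126.05, 133.96], [-84.25, 85.87], [-180, 180]. Speed limits (degrees/s): [147.25, 147.25, 180, 180, 180, 180].

## Interface

Orientations are given as a 3x3 rotation matrix whose columns are the frame's x, y, z axes.
In Python, from bench import monitor, camera, job, manip gives the robot as it stands.
- The arm moves only by the tool jog_arm, never from a script. Its argument "series" is a list of rows, each a list of 7 numbers: the shift along the tool's x, y, z in m, then the turn, a rotation vector about the tool's x, y, z in rad, then the opening, from 0 (shut) to 1 (fully open). In form: [[tx, ty, tz, wx, wy, wz, hand], ...]. A call has 1 to 8 rows; each row is the pose to reach, as a shift and turn from the pose measured when the call began, along the tool's axes at that moment; what a row does not reach only later rows make up. A row lasts 1/12 s, in which the tool goes at most 41.7 mm and 7.16 degrees, less where a joint would pass 70% of its speed; a pose out of reach is approached as far as the arm can. A call with a gripper value outside its range is refused whole. The fingers move at their own pace and stop on an object; "newtons" is the grip in N (left out, the last holds). Time passes only in rows, so rows that repeat a pose let the fingers close. It gives the time, the measured TCP pose, the force and the opening at its end, in the units of the state.
- monitor.observe(): the state, without advancing time (a new reading comes with each control period).
- camera(name): name is "scene" or "top" or "wrist"; returns a dict with "img" (384x512x3 uint8, red, green, blue), "z_map" (384x512 float32, m along the optical axis (not along the pixel's ray), 0 where there is no reading), "K" (3x3 intrinsics, pixels), "extrinsics" (4x4, takes a point from camera to world coordinates). Camera axes: x right, y down, z forward; pixel columns grow to the right and rows downward; lengths in m; the calibration is good to about 2 mm. A picture is of the moment at which its call begins.
- job.sign_off(): hands the job in, once; it reports no verdict.
The state is a dict: "time": time; "joint_positions": joint angles; "joint_vel": joint speeds; "effort": joint torques, N m; "ee_pos": TCP position; "tool_rot": TCP orientation; "ft_force": force on the tool from outside, world axes, zero at the start; "ft_torque": the same for the moment, N m; "width": finger opening in m.
Only numpy, scipy, OpenCV 4.12 (cv2) and the standard library are available. Lean on these libraries where they do the work, as an engineer would, in place of code of your own. Each camera call takes 0.05 s, during which the arm holds its last target. There are 200 camera calls.

## Working session

There is one attempt and no reset: what is moved stays moved. The work goes in short steps, Python scripts to look and compute and a tool call to move; the robot and the scene stay as the last step left them, time stands still between calls to the robot, and variables do not carry over. Pictures are saved under pics/ and viewed, on a budget of 10 in all, crops included, one or two more only if the job needs it, and the job is handed in when it is done.

Besides the shell and the picture viewer there is one more tool, called after "Emit:" as name(argument=value, ...) on one line, values as JSON. jog_arm: Moves the arm, as the interface text tells. Its arguments: {"type":"object","properties":{"series":{"type":"array","items":{"type":"array","items":{"type":"number"}}},"newtons":{"type":"number"}},"required":["series"]}

```bash
mkdir -p pics; cat > h.py <<'E'
import numpy as np, cv2
from bench import monitor, camera, job, manip
def shot(name, fn=None):
    c=camera(name)
    if fn: cv2.imwrite('pics/'+fn, c['img'][:,:,::-1])
    return c
def ray(c,u,v,h):
    K,E=c['K'],c['extrinsics']
    d=E[:3,:3]@np.linalg.solve(K,[u,v,1.]); o=E[:3,3]
    return o+d*(h-o[2])/d[2]
def cloud(c):
    z=c['z_map']; v,u=np.mgrid[:z.shape[0],:z.shape[1]]
    p=np.stack([u*z,v*z,z],-1)@np.linalg.inv(c['K']).T
    return p@c['extrinsics'][:3,:3].T+c['extrinsics'][:3,3]
E
python3 - <<'E'
from h import *
np.set_printoptions(precision=4,suppress=True)
s=monitor.observe(); print({k:(np.round(v,4).tolist() if not isinstance(v,float) else v) for k,v in s.items()}, manip.tips_ahead)
ims=[]
for n in ['scene','top']:
    c=shot(n); np.savez('pics/'+n+'0.npz',**c); ims.append(c['img']); print(n,c['K'].tolist(),c['extrinsics'])
    cv2.imwrite(f'pics/{n}0.png',cv2.resize(c['img'],(800,600),interpolation=cv2.INTER_CUBIC)[:,:,::-1])
E
```

```text
{'time': 0.0, 'joint_positions': [69.2926, 17.9895, 2.5746, 74.6913, 0.0026, 82.0023], 'joint_vel': [-0.0742, -0.0142, 0.1556, -0.0064, 0.118, 0.008], 'effort': [-0.0007, -48.0629, 29.8533, 0.0195, -0.0002, -0.0], 'ee_pos': [0.1263, 0.5604, 0.2494], 'tool_rot': [[0.22, -0.0007, -0.9755], [0.9755, -0.0017, 0.22], [-0.0018, -1.0, 0.0003]], 'ft_force': [-0.6017, 0.0582, -0.2985], 'ft_torque': [-0.0024, 0.0245, -0.0212], 'width': 0.08514857346910706} 0.019
scene [[371.8378209149692, 0.0, 253.10816880115283], [0.0, 371.8378209149692, 193.75384102987258], [0.0, 0.0, 1.0]] [[-0.688   0.5378 -0.4873  0.9816]
 [ 0.7257  0.5059 -0.4662  0.4568]
 [-0.0042 -0.6744 -0.7384  0.747 ]
 [ 0.      0.      0.      1.    ]]
top [[361.34085402968157, 0.0, 255.11405826802235], [0.0, 361.34085402968157, 190.3335917930576], [0.0, 0.0, 1.0]] [[-0.0132 -0.9852  0.171   0.3446]
 [-0.9999  0.0118 -0.009   0.0228]
 [ 0.0068 -0.1711 -0.9852  1.1808]
 [ 0.      0.      0.      1.    ]]
```

View pics/top0.png

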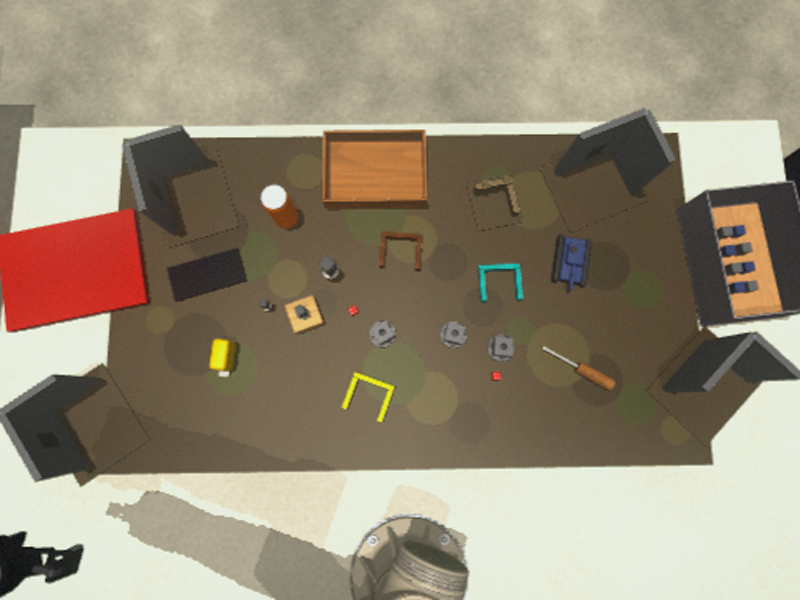

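View pics/scene0.png

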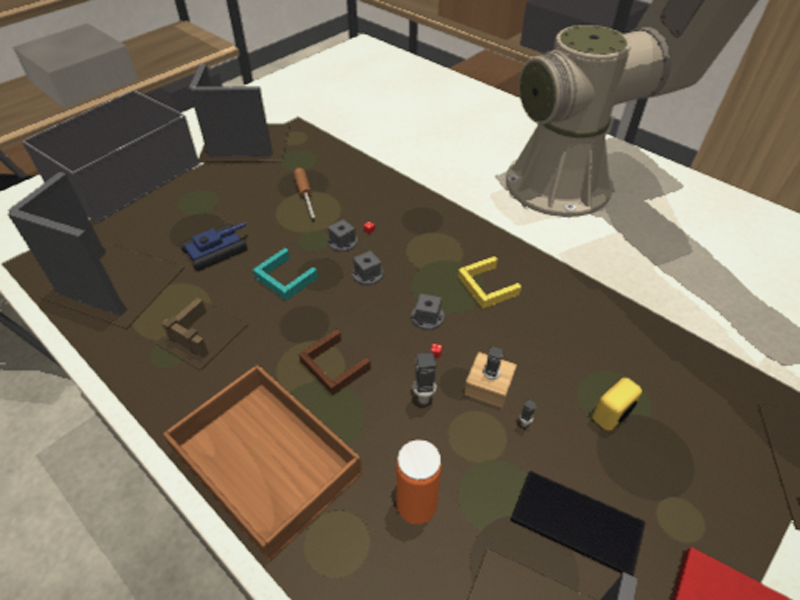

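The top view shows the three plinths at (381,332), (453,333) and (502,346). The open dark-wood bay is at (401,250), opening towards the robot. The bay look-alikes are teal at (500,282) and yellow at (370,396).

Gauge candidates are small (266,304), large free-standing (330,268), and the one in the wooden stand (303,313). The stand one is middle-sized and in the stand, so I choose it. Next I measure roughly and crop that area.

```bash
python3 - <<'E'
from h import *
np.set_printoptions(precision=4,suppress=True)
for n in ['top','scene']:
    c=dict(np.load(f'pics/{n}0.npz')); P=cloud(c)
    f=0.64
    pts={'top':dict(gauge=(303,313,.086),s1=(381,332,.036),s2=(453,333,.036),s3=(502,346,.036),bay=(401,250,.022),big=(330,268,.09),die=(353,311,.016)),
         'scene':dict(gauge=(494,352,.086),s1=(429,303,.036),s2=(368,261,.036),s3=(342,231,.036),bay=(322,350,.022),big=(425,360,.09),die=(436,350,.016))}[n]
    for k,(u,v,h) in pts.items(): print(n,k,ray(c,u*f,v*f,h), P[int(v*f),int(u*f)])
    hsv=cv2.cvtColor(c['img'],cv2.COLOR_RGB2HSV)
c=dict(np.load('pics/top0.npz')); im=c['img']
cv2.imwrite('pics/crop1.png',cv2.resize(im[150:265,160:350],(800,484),interpolation=cv2.INTER_CUBIC)[:,:,::-1])
w=shot('wrist'); s=monitor.observe(); R=np.array(s['tool_rot']); E=w['extrinsics']
print('wristcam in tool', R.T@E[:3,:3], R.T@(E[:3,3]-s['ee_pos']), w['K'])
E
```

```text
top gauge [0.5059 0.2003 0.086 ] [0.5066 0.2028 0.0881]
top s1 [0.4723 0.0492 0.036 ] [0.476  0.0523 0.017 ]
top s2 [ 0.4684 -0.0974  0.036 ] [ 0.4686 -0.0943  0.0383]
top s3 [ 0.4407 -0.1962  0.036 ] [ 0.443  -0.1974  0.0253]
top bay [0.6474 0.0059 0.022 ] [ 0.6533  0.0077 -0.0007]
top big [0.5946 0.1478 0.09  ] [0.5921 0.1463 0.108 ]
top die [0.5192 0.1076 0.016 ] [0.5191 0.1105 0.0173]
scene gauge [0.5181 0.2076 0.086 ] [0.5173 0.2066 0.0854]
scene s1 [0.4748 0.0487 0.036 ] [0.4707 0.0434 0.0323]
scene s2 [ 0.473  -0.0966  0.036 ] [ 0.4655 -0.107   0.0242]
scene s3 [ 0.4491 -0.1898  0.036 ] [ 0.4474 -0.1956  0.0348]
scene bay [ 0.6555 -0.0159  0.022 ] [ 0.648  -0.0271  0.005 ]
scene big [0.5987 0.1471 0.09  ] [0.6063 0.1532 0.1045]
scene die [0.5288 0.1119 0.016 ] [0.5298 0.1125 0.0174]
wristcam in tool [[ 1.      0.0006  0.0001]
 [ 0.     -0.2728  0.9621]
 [ 0.0006 -0.9621 -0.2728]] [-0.0003 -0.1233  0.0696] [[333.3201   0.     253.2534]
 [  0.     333.3201 189.782 ]
 [  0.       0.       1.    ]]
```

View pics/crop1.png

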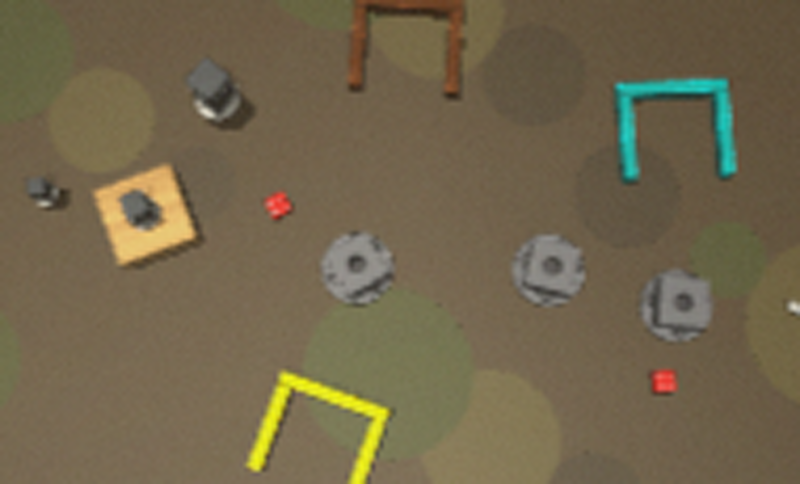

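The crop confirms it: the gauge in the stand at (140,208) sits between the small one at (43,190) and the big one at (215,90). I'll move above it for a wrist look.

Emit:
jog_arm(series=[[-0.27,0.07,-0.453,0,0,0,1],[-0.27,0.07,-0.453,0,0,0,1],[-0.27,0.07,-0.453,0,0,0,1],[-0.27,0.07,-0.453,0,0,0,1],[-0.27,0.07,-0.453,0,0,0,1],[-0.27,0.07,-0.453,0,0,0,1],[-0.27,0.07,-0.453,0,0,0,1],[-0.27,0.07,-0.453,0,0,0,1]])

```text
time: 0.82
ee_pos: [0.3669, 0.3316, 0.2059]
tool_rot: [[0.22, -0.0, -0.976], [0.976, -0.001, 0.22], [-0.001, -1.0, 0.0]]
ft_force: [0.5, 0.8, 0.4]
width: 0.0857
```

Emit:
jog_arm(series=[[-0.095,0.026,-0.168,0,0,0,1],[-0.095,0.026,-0.168,0,0,0,1],[-0.095,0.026,-0.168,0,0,0,1],[-0.095,0.026,-0.168,0,0,0,1],[-0.095,0.026,-0.168,0,0,0,1],[-0.095,0.026,-0.168,0,0,0,1],[-0.095,0.026,-0.168,0,0,0,1],[-0.095,0.026,-0.168,0,0,0,1]])

```text
time: 1.48
ee_pos: [0.5092, 0.202, 0.1796]
tool_rot: [[0.22, -0.002, -0.975], [0.975, -0.001, 0.22], [-0.002, -1.0, 0.002]]
ft_force: [-0.2, 0.1, -0.3]
width: 0.0854
```

```bash
python3 - <<'E'
from h import *
np.set_printoptions(precision=4,suppress=True)
c=shot('wrist','w1.png'); np.savez('pics/w1.npz',**c)
s=monitor.observe(); print(s['time'],s['ee_pos'],s['joint_positions'],c['extrinsics'])
P=cloud(c); m=(P[...,2]>.07)&(P[...,2]<.1)
n,l,st,ce=cv2.connectedComponentsWithStats(m.astype(np.uint8))
for i in range(1,n):
    if st[i,4]>60:
        q=P[l==i]; r=cv2.minAreaRect(q[:,:2].astype(np.float32)*1000); print(st[i],ce[i],np.median(q,0),r)
# plinth tops
m=(P[...,2]>.030)&(P[...,2]<.042)
n,l,st,ce=cv2.connectedComponentsWithStats(m.astype(np.uint8))
for i in range(1,n):
    if st[i,4]>150:
        q=P[l==i]; r=cv2.minAreaRect(q[:,:2].astype(np.float32)*1000); print(st[i],ce[i],np.median(q,0),r)
E
```

```text
1.5333 [0.5089 0.2025 0.1799] [13.3227 16.7853 -8.9952 64.325  -0.0444 25.9764] [[ 0.2196  0.9391  0.2642  0.4415]
 [ 0.9756 -0.211  -0.0609  0.2172]
 [-0.0015  0.2711 -0.9625  0.3031]
 [ 0.      0.      0.      1.    ]]
[248 185  34  38 803] [264.0162 203.4122] [0.5124 0.2085 0.0855] ((514.4361572265625, 208.3821563720703), (18.466835021972656, 18.504236221313477), 19.23031997680664)
[198 300  42  41 907] [221.0165 318.0904] [0.5943 0.1583 0.0862] ((595.2498779296875, 153.116943359375), (16.490446090698242, 31.938486099243164), 2.410374641418457)
[426   0  18  82 667] [431.8861  41.2159] [0.4323 0.354  0.036 ] ((433.00732421875, 354.8171691894531), (8.075647354125977, 58.09847640991211), 89.32674407958984)
[ 213  137   99   96 3928] [262.1685 181.5746] [0.5071 0.2108 0.0338] ((514.7691650390625, 208.2584228515625), (60.390262603759766, 60.185482025146484), 20.13637924194336)
[  33  152   64   60 1896] [ 64.1245 181.5348] [0.4735 0.0487 0.0356] ((474.1955871582031, 47.609474182128906), (36.559730529785156, 37.809696197509766), 29.316089630126953)
[206 276  38  25 347] [224.0231 284.3141] [0.593  0.1579 0.0393] ((597.8792724609375, 155.04833984375), (33.57133483886719, 22.83369255065918), 76.15788269042969)
```

View pics/w1.png

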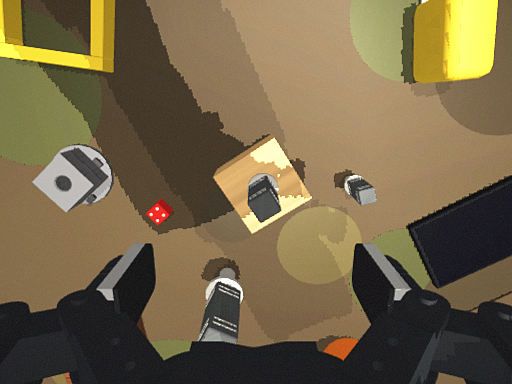

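The wrist view shows the stand gauge's handle at (264,203). The big gauge is at (221,318), the small one at (360,190) and a plinth at (64,182). Depth gives the handle centre at (0.5144, 0.2083) with yaw about 19.5°, so I'll turn the jaws to 19.5° and descend.

Emit:
jog_arm(series=[[0.007,0.03,-0.004,0,1.009,0,1],[0.007,0.03,-0.004,0,1.009,0,1],[0.007,0.03,-0.004,0,1.009,0,1],[0.007,0.03,-0.004,0,1.009,0,1],[0.007,0.03,-0.004,0,1.009,0,1],[0.007,0.03,-0.004,0,1.009,0,1],[0.007,0.03,-0.004,0,1.009,0,1],[0.007,0.03,-0.004,0,1.009,0,1]])

```text
time: 2.2
ee_pos: [0.513, 0.21, 0.1503]
tool_rot: [[0.941, -0.001, -0.339], [0.339, -0.001, 0.941], [-0.002, -1.0, -0.0]]
ft_force: [0.1, -0.5, 0.0]
width: 0.0855
```

Emit:
jog_arm(series=[[0,0,0,0,0.04,0,1],[0,0,0,0,0.04,0,1]])

```text
time: 2.37
ee_pos: [0.5117, 0.2116, 0.1508]
tool_rot: [[0.953, -0.001, -0.303], [0.303, -0.001, 0.953], [-0.002, -1.0, -0.0]]
ft_force: [-0.0, -0.1, 0.2]
width: 0.0854
```

```bash
python3 - <<'E'
from h import *
np.set_printoptions(precision=4,suppress=True)
c=shot('wrist'); 
s=monitor.observe(); R=np.array(s['tool_rot']); print(s['time'],s['ee_pos'],R,s['joint_positions'],np.degrees(np.arctan2(R[1,0],R[0,0])))
P=cloud(c); m=(P[...,2]>.07)&(P[...,2]<.1)
n,l,st,ce=cv2.connectedComponentsWithStats(m.astype(np.uint8))
for i in range(1,n):
    if st[i,4]>60:
        q=P[l==i]; r=cv2.minAreaRect(q[:,:2].astype(np.float32)*1000); print(st[i],ce[i],np.median(q,0),r)
        q=q[q[:,2]>.083]; g=cv2.minAreaRect(q[:,:2].astype(np.float32)*1000);print(g, R.T@(np.array([*g[0],65])/1000-s['ee_pos']))
E
```

```text
2.4167 [0.512  0.2114 0.1508] [[ 0.9524 -0.0012 -0.3049]
 [ 0.3049 -0.0008  0.9524]
 [-0.0014 -1.     -0.0004]] [ 14.1428  18.505  -10.8693  60.702   -0.028   86.3931] 17.749716370805093
[ 243  199   30   36 1026] [257.5253 216.9766] [0.5143 0.2111 0.0855] ((514.7525024414062, 208.6998748779297), (18.051921844482422, 18.254873275756836), 18.226768493652344)
((514.799560546875, 208.6186981201172), (17.70320701599121, 18.0577335357666), 18.276893615722656) [ 0.0019  0.0858 -0.0034]
[ 331  299   40   46 1058] [350.1333 320.8015] [0.5946 0.1604 0.0864] ((594.269775390625, 159.7932586669922), (23.362546920776367, 4.009148597717285), 56.05263900756836)
((594.2672119140625, 159.7894287109375), (23.353330612182617, 4.009148597717285), 56.05263900756836) [ 0.0627  0.0857 -0.0742]
```

Emit:
jog_arm(series=[[0.002,0.015,-0.0035,0,0,0,1],[0.002,0.03,-0.0035,0,0,0,1],[0.002,0.045,-0.0035,0,0,0,1],[0.002,0.06,-0.0035,0,0,0,1],[0.002,0.07,-0.0035,0,0,0,1],[0.002,0.08,-0.0035,0,0,0,1],[0.002,0.085,-0.0035,0,0,0,1],[0.002,0.085,-0.0035,0,0,0,1]])

```text
time: 3.08
ee_pos: [0.514, 0.2086, 0.0648]
tool_rot: [[0.952, -0.003, -0.306], [0.306, -0.001, 0.952], [-0.003, -1.0, -0.0]]
ft_force: [-0.2, 0.5, 0.0]
width: 0.0855
```

Emit:
jog_arm(series=[[0,0,0,0,0,0,0.5],[0,0,0,0,0,0,0],[0,0,0,0,0,0,0],[0,0,0,0,0,0,0],[0,0,0,0,0,0,0],[0,0,0,0,0,0,0],[0,0,0,0,0,0,0],[0,0,0,0,0,0,0]], newtons=25)

```text
time: 3.75
ee_pos: [0.5143, 0.2087, 0.0652]
tool_rot: [[0.952, -0.002, -0.306], [0.306, -0.001, 0.952], [-0.002, -1.0, -0.0]]
ft_force: [-0.6, -0.1, 3.4]
width: 0.0177
```

Emit:
jog_arm(series=[[0,-0.01,0,0,0,0,0],[0,-0.025,0,0,0,0,0],[0,-0.05,0,0,0,0,0],[0,-0.085,0,0,0,0,0],[-0.002,-0.115,-0.03,0,0,0,0],[-0.004,-0.125,-0.07,0,0,0,0],[-0.006,-0.125,-0.105,0,0,0,0],[-0.008,-0.125,-0.14,0,0,0,0]])

```text
time: 4.42
ee_pos: [0.5506, 0.0718, 0.1925]
tool_rot: [[0.952, 0.001, -0.307], [0.307, -0.001, 0.952], [0.001, -1.0, -0.001]]
ft_force: [0.2, 0.3, -0.5]
width: 0.0181
```

Emit:
jog_arm(series=[[-0.003,0,-0.03,0,0,0,0],[-0.003,0,-0.05,0,0,0,0],[-0.003,0,-0.055,0,0,0,0],[-0.003,0,-0.055,0,0,0,0]])

```text
time: 4.75
ee_pos: [0.5648, 0.0171, 0.1927]
tool_rot: [[0.953, 0.001, -0.304], [0.304, -0.001, 0.953], [0.0, -1.0, -0.001]]
ft_force: [-0.3, -0.1, -1.2]
width: 0.0175
```

```bash
cat >> h.py <<'E'
def report(c,s):
    R=np.array(s['tool_rot']); P=cloud(c)
    print('t',s['time'],'ee',np.round(s['ee_pos'],4),'yaw',np.degrees(np.arctan2(R[1,0],R[0,0])),'F',np.round(s['ft_force'],2),'w',s['width'])
    for lo,hi,nm in [(.030,.042,'top'),(.003,.010,'foot'),(.016,.027,'fence')]:
        m=((P[...,2]>lo)&(P[...,2]<hi)).astype(np.uint8)
        n,l,st,ce=cv2.connectedComponentsWithStats(m)
        for i in range(1,n):
            if st[i,4]>120:
                q=P[l==i]; r=cv2.minAreaRect(q[:,:2].astype(np.float32)*1000)
                print(nm,st[i],np.round(ce[i]),np.round(np.median(q[:,2]),4),np.round([*r[0],*r[1],r[2]],1))
    return P
E
python3 - <<'E'
from h import *
np.set_printoptions(precision=4,suppress=True)
c=shot('wrist','w2.png'); np.savez('pics/w2.npz',**c); s=monitor.observe()
report(c,s)
E
```

```text
t 4.8 ee [0.5643 0.0183 0.1926] yaw 17.775935858338 F [ 0.46  0.42 -1.15] w 0.0178686289291205
top [334   5  41  49 437] [347.  34.] 0.0394 [600.7 149.3  24.4  33.8  47.7]
top [ 133   85   55   53 1863] [161. 111.] 0.0357 [474.7  47.4  36.7  35.9  29.3]
top [ 413  104   99  199 1936] [465. 203.] 0.036 [749.8  46.1   3.3 190.3   0.1]
top [  95  240   54   45 1312] [121. 263.] 0.0356 [ 471.4 -100.5   38.2   36.1   74.6]
top [433 296  79  28 422] [472. 310.] 0.0364 [808.7 -43.6  91.5   1.7   0.2]
foot [ 43  13  53  85 393] [70. 55.] 0.0068 [381.   64.   85.5   3.1  70.7]
foot [ 402   71  109  213 1079] [457. 172.] 0.006 [749.9  60.5 219.5   3.8  89.8]
foot [143  78  58  63 907] [180. 107.] 0.0059 [478.8  49.8  46.5  55.5  29.7]
foot [ 438  153   74  158 5813] [487. 250.] 0.0057 [832.2  30.4 151.1  89.3  89.2]
foot [281 188  95  59 344] [338. 223.] 0.0064 [657.6 -12.9  98.3  46.1  39.2]
foot [105 224  55  51 758] [139. 243.] 0.0058 [473.4 -95.7  45.2  55.1  68.3]
foot [ 62 298  32  20 199] [ 77. 305.] 0.0056 [ 426.5 -183.    41.2   10.4   46.3]
fence [   0    0   88   98 2333] [48. 52.] 0.0221 [362.5  70.7  86.2  41.4  69.4]
fence [ 407   81  105  212 1780] [462. 186.] 0.0214 [749.8  56.    3.1 210.2   0.1]
fence [ 284  153  112  110 2561] [349. 211.] 0.0215 [650.5   7.5  86.1  77.   85. ]
fence [115 233  38  24 244] [134. 244.] 0.022 [476.2 -83.5   3.9  36.2  71.3]
fence [436 291  76  27 337] [474. 304.] 0.0217 [820.5 -43.5  91.2   1.6   0.2]
fence [223 333  26  13 204] [235. 339.] 0.0216 [ 601.2 -159.8   28.5    6.5    3.8]
```

View pics/w2.png

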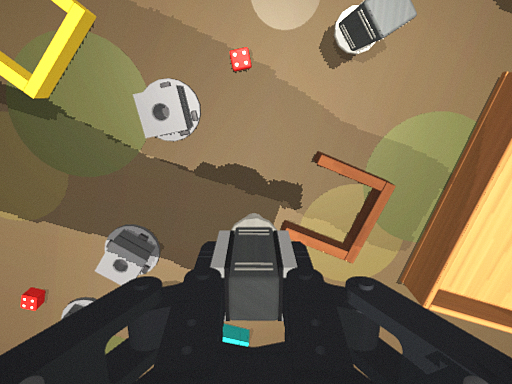

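The view shows plinth 1's socket at (161,111), plinth 2's at (121,263) and the dark bay around (345,205). The gauge is held upright in the jaws at about (253,260). The fence rectangle gives bay_seat ≈ (0.6505, 0.0075) with its x axis at -5°. Next I check the gauge's offset in the hand.

```bash
python3 - <<'E'
from h import *
np.set_printoptions(precision=4,suppress=True)
c=dict(np.load('pics/w2.npz')); P=cloud(c); s=monitor.observe(); R=np.array(s['tool_rot']); e=np.array(s['ee_pos'])
Q=(P-e)@R   # tool coords
m=(c['z_map']>0)&(abs(Q[...,0])<.012)&(abs(Q[...,2])<.03)&(Q[...,1]>-.03)&(Q[...,1]<.07)
q=Q[m]
for a in np.arange(-.03,.07,.006):
    k=q[(q[:,1]>=a)&(q[:,1]<a+.006)]
    if len(k): print(round(a,3),len(k),k.min(0),k.max(0))
# sockets: dark blob centre within tops
g=cv2.cvtColor(c['img'],cv2.COLOR_RGB2GRAY)
for (u,v) in [(161,111),(121,264)]:
    w=g[v-12:v+13,u-12:u+13]; b=(w<90).astype(np.uint8); n,l,st,ce=cv2.connectedComponentsWithStats(b)
    for i in range(1,n):
        if st[i,4]>30: print(st[i],ce[i]+[u-12,v-12], ray(c,*(ce[i]+[u-12,v-12]),.036))
E
```

```text
-0.03 387 [-0.012  -0.0299 -0.0094] [ 0.012  -0.0241  0.0115]
-0.024 2790 [-0.012 -0.024 -0.012] [ 0.0119 -0.018   0.011 ]
-0.018 755 [-0.012  -0.018  -0.0123] [ 0.012  -0.012   0.0106]
-0.012 473 [-0.0119 -0.012   0.0054] [ 0.0119 -0.006   0.0106]
-0.006 437 [-0.012  -0.006   0.0062] [ 0.0119 -0.      0.0107]
-0.0 371 [-0.0119  0.      0.0058] [0.012  0.006  0.0104]
0.006 333 [-0.012   0.006   0.0063] [0.012  0.012  0.0102]
0.012 284 [-0.012   0.012   0.0061] [0.012  0.018  0.0102]
0.018 178 [-0.0091  0.018   0.0062] [0.0085 0.024  0.0081]
0.024 381 [-0.0109  0.024   0.0048] [0.0108 0.03   0.0116]
0.03 23 [-0.0114  0.0301  0.004 ] [0.0069 0.0314 0.011 ]
0.048 35 [-0.0039  0.0489  0.0019] [0.0045 0.054  0.0044]
0.054 6 [-0.0045  0.0541  0.0018] [0.0012 0.0548 0.0039]
[  4   5  13  16 135] [158.6519 111.5111] [0.4735 0.047  0.036 ]
[ 4  8 14 11 95] [119.5684 265.6737] [ 0.4711 -0.1011  0.036 ]
```

Emit:
jog_arm(series=[[-0.03,0,0.022,0,0,0,0],[-0.06,0,0.044,0,0,0,0],[-0.0772,0.02,0.0565,0,0,0,0],[-0.0772,0.045,0.0565,0,0,0,0],[-0.0772,0.07,0.0565,0,0,0,0],[-0.0772,0.085,0.0565,0,0,0,0],[-0.0772,0.09,0.0565,0,0,0,0],[-0.0772,0.09,0.0565,0,0,0,0]])

```text
time: 5.47
ee_pos: [0.4719, 0.0498, 0.1015]
tool_rot: [[0.952, -0.003, -0.307], [0.307, -0.0, 0.952], [-0.003, -1.0, 0.001]]
ft_force: [0.5, -0.4, -1.7]
width: 0.0177
```

```bash
python3 - <<'E'
from h import *
np.set_printoptions(precision=4,suppress=True)
c=shot('wrist','w3.png'); np.savez('pics/w3.npz',**c); s=monitor.observe()
P=report(c,s); R=np.array(s['tool_rot']); Q=(P-s['ee_pos'])@R
# plinth1 top & gauge in tool coords
m=((P[...,2]>.030)&(P[...,2]<.042)&(abs(Q[...,0])<.04)&(abs(Q[...,2])<.05))
r=cv2.minAreaRect((Q[m][:,[0,2]]*1000).astype(np.float32)); print('top in tool xz',r,m.sum())
k=(abs(Q[...,0])<.015)&(abs(Q[...,2])<.03)
for a,b in [(-.015,.015),(.024,.031),(.034,.054)]:
    q=Q[k&(Q[...,1]>a)&(Q[...,1]<b)]
    if len(q): print(a,q.min(0),q.max(0))
cv2.imwrite('pics/w3c.png',cv2.resize(c['img'][100:300,120:400],None,fx=2.8,fy=2.8,interpolation=cv2.INTER_CUBIC)[:,:,::-1])
E
```

```text
t 5.5167 ee [0.473  0.0495 0.1026] yaw 17.869447665301124 F [ 0.14 -0.58 -2.  ] w 0.01762002037236039
top [ 369    0  121   23 2454] [427.  10.] 0.0337 [523.5 184.8  61.1  11.   19.9]
top [506 106   6  33 126] [509. 122.] 0.0365 [589.7 145.2   3.6  17.6  27.4]
top [ 222  184   70   57 1899] [258. 205.] 0.0357 [474.2  47.9  36.2  35.4  29.3]
foot [355   0 104  32 301] [391.  24.] 0.0066 [522.6 179.8  62.3  16.4   4.5]
foot [ 60   3 107 187 499] [124.  99.] 0.0065 [372.3  86.8  55.8 112.9  20.3]
foot [486 102  18  25 161] [492. 114.] 0.007 [599.3 151.5   7.1  15.1  18.8]
foot [  0 107  85  60 484] [ 41. 135.] 0.0065 [327.5  48.5   1.8  61.3  69.3]
foot [ 217  164   80   66 1399] [259. 187.] 0.0058 [472.2  52.3  55.1  45.   23.1]
foot [439 253  73  29 230] [466. 265.] 0.0065 [643.4  51.1  58.2   9.5   4.6]
foot [482 300  30  44 411] [497. 322.] 0.0064 [679.2  14.   38.7   3.7  84.8]
fence [   0    0  161  195 6736] [ 87. 106.] 0.0222 [345.5  77.1  86.6  76.2  69.3]
fence [361   0 116  28 556] [404.  20.] 0.0217 [523.7 179.9  62.   13.5   7.4]
fence [499 103  13  25 156] [504. 115.] 0.0186 [597.9 151.    6.3  14.3  19. ]
fence [349 137  26  18 128] [359. 146.] 0.0164 [524.4 107.   16.7   9.4   5.9]
fence [224 179  57  15 253] [252. 185.] 0.0218 [465.9  63.2  36.    1.4  28.4]
fence [ 448  262   64   39 1015] [481. 280.] 0.0215 [639.6  46.7  10.4  49.2  84.8]
fence [495 326  17  31 283] [506. 343.] 0.0205 [679.2   6.8   8.9  22.4  18.9]
top in tool xz ((0.7018709182739258, -1.918497085571289), (36.1534309387207, 35.41598129272461), 11.477275848388672) 1899
-0.015 [-0.015  -0.015   0.0078] [0.0142 0.015  0.0125]
0.024 [-0.0119  0.024   0.0068] [0.0097 0.031  0.0134]
0.034 [-0.005   0.0507  0.0046] [0.0028 0.054  0.0064]
```

View pics/w3c.png

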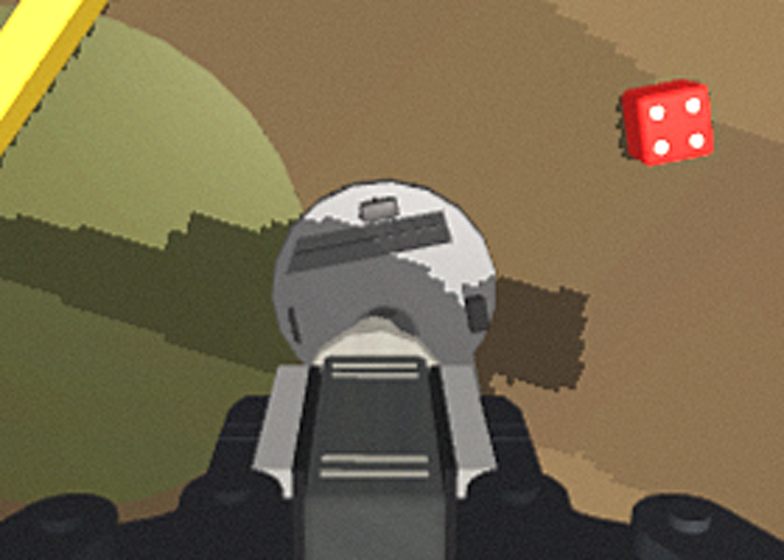

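The crop shows the collar over plinth 1, with the pin just over the socket at about (380,325) and a small correction needed. I'll align and start down.

Emit:
jog_arm(series=[[0.0007,0.002,-0.0015,0,0,0,0],[0.0007,0.004,-0.0015,0,0,0,0],[0.0007,0.006,-0.0015,0,0,0,0],[0.0007,0.006,-0.0015,0,0,0,0],[0.0007,0.006,-0.0015,0,0,0,0]])

```text
time: 5.93
ee_pos: [0.4743, 0.0482, 0.0968]
tool_rot: [[0.952, -0.001, -0.307], [0.307, -0.0, 0.952], [-0.001, -1.0, -0.0]]
ft_force: [-0.4, -0.0, -0.1]
width: 0.0176
```

Emit:
jog_arm(series=[[0,0.0008,0,0,0,0,0],[0,0.0016,0,0,0,0,0],[0,0.0024,0,0,0,0,0],[0,0.0032,0,0,0,0,0],[0,0.004,0,0,0,0,0]])

```text
time: 6.35
ee_pos: [0.4742, 0.0482, 0.0927]
tool_rot: [[0.952, -0.001, -0.307], [0.307, -0.0, 0.952], [-0.001, -1.0, -0.0]]
ft_force: [0.5, -0.5, -0.8]
width: 0.0176
```

Emit:
jog_arm(series=[[0,0.0008,0,0,0,0,0],[0,0.0016,0,0,0,0,0],[0,0.0024,0,0,0,0,0]])

```text
time: 6.6
ee_pos: [0.4742, 0.0482, 0.0902]
tool_rot: [[0.952, -0.001, -0.307], [0.307, -0.0, 0.952], [-0.001, -1.0, -0.0]]
ft_force: [-0.5, -1.0, -1.1]
width: 0.0177
```

Emit:
jog_arm(series=[[0,0.0008,0,0,0,0,0],[0,0.0016,0,0,0,0,0],[0,0.0024,0,0,0,0,0],[0,0.0032,0,0,0,0,0]])

```text
time: 6.93
ee_pos: [0.4743, 0.0481, 0.0869]
tool_rot: [[0.952, -0.001, -0.306], [0.306, -0.0, 0.952], [-0.001, -1.0, -0.0]]
ft_force: [0.3, -0.1, -0.6]
width: 0.0175
```

Emit:
jog_arm(series=[[0,0.0008,0,0,0,0,0],[0,0.0016,0,0,0,0,0],[0,0.0024,0,0,0,0,0]])

```text
time: 7.18
ee_pos: [0.4744, 0.0481, 0.0845]
tool_rot: [[0.952, -0.001, -0.307], [0.307, -0.0, 0.952], [-0.001, -1.0, -0.0]]
ft_force: [-0.6, -0.2, -0.5]
width: 0.0173
```

Emit:
jog_arm(series=[[0,0.0008,0,0,0,0,0],[0,0.0016,0,0,0,0,0]])

```text
time: 7.35
ee_pos: [0.4744, 0.0481, 0.0828]
tool_rot: [[0.952, -0.001, -0.307], [0.307, -0.0, 0.952], [-0.001, -1.0, -0.0]]
ft_force: [0.1, -0.5, 0.2]
width: 0.0176
```

Emit:
jog_arm(series=[[0,0.0008,0,0,0,0,0],[0,0.0016,0,0,0,0,0]])

```text
time: 7.52
ee_pos: [0.4744, 0.0481, 0.0811]
tool_rot: [[0.952, -0.0, -0.307], [0.307, -0.0, 0.952], [-0.001, -1.0, -0.0]]
ft_force: [0.4, -0.3, -1.0]
width: 0.0175
```

Emit:
jog_arm(series=[[0,0.0008,0,0,0,0,0],[0,0.0016,0,0,0,0,0]])

```text
time: 7.68
ee_pos: [0.4744, 0.0481, 0.0794]
tool_rot: [[0.952, -0.001, -0.307], [0.307, -0.0, 0.952], [-0.001, -1.0, -0.0]]
ft_force: [0.5, 0.0, -1.8]
width: 0.0178
```

Emit:
jog_arm(series=[[0,0.0008,0,0,0,0,0],[0,0.0016,0,0,0,0,0]])

```text
time: 7.85
ee_pos: [0.4744, 0.0481, 0.0777]
tool_rot: [[0.952, -0.0, -0.307], [0.307, -0.0, 0.952], [-0.001, -1.0, -0.0]]
ft_force: [-0.2, 0.1, -1.0]
width: 0.0174
```

Emit:
jog_arm(series=[[0,0.0008,0,0,0,0,0],[0,0.0016,0,0,0,0,0]])

```text
time: 8.02
ee_pos: [0.4744, 0.0481, 0.076]
tool_rot: [[0.952, -0.0, -0.307], [0.307, -0.0, 0.952], [-0.001, -1.0, -0.0]]
ft_force: [0.5, 0.4, -0.2]
width: 0.0175
```

Past 12 mm with no resistance, so plinth 1 looks clear. Continuing to home.

Emit:
jog_arm(series=[[0,0.0008,0,0,0,0,0],[0,0.0016,0,0,0,0,0],[0,0.0024,0,0,0,0,0],[0,0.0032,0,0,0,0,0]])

```text
time: 8.35
ee_pos: [0.4744, 0.0481, 0.0728]
tool_rot: [[0.952, -0.0, -0.307], [0.307, -0.0, 0.952], [-0.001, -1.0, -0.0]]
ft_force: [0.7, -1.0, -1.5]
width: 0.0178
```

Emit:
jog_arm(series=[[0,0.0008,0,0,0,0,0],[0,0.0016,0,0,0,0,0],[0,0.0024,0,0,0,0,0]])

```text
time: 8.6
ee_pos: [0.4744, 0.0481, 0.0703]
tool_rot: [[0.952, -0.0, -0.307], [0.307, -0.0, 0.952], [-0.001, -1.0, -0.0]]
ft_force: [0.6, 1.3, 0.1]
width: 0.0177
```

Emit:
jog_arm(series=[[0,0.0008,0,0,0,0,0],[0,0.0014,0,0,0,0,0]])

```text
time: 8.77
ee_pos: [0.4744, 0.0481, 0.0688]
tool_rot: [[0.952, -0.0, -0.306], [0.306, -0.0, 0.952], [-0.001, -1.0, -0.0]]
ft_force: [0.3, 0.4, -0.9]
width: 0.0175
```

Emit:
jog_arm(series=[[0,0.0008,0,0,0,0,0]])

```text
time: 8.85
ee_pos: [0.4744, 0.0481, 0.068]
tool_rot: [[0.952, -0.0, -0.307], [0.307, -0.0, 0.952], [-0.001, -1.0, -0.0]]
ft_force: [0.3, 0.0, -0.1]
width: 0.0176
```

Emit:
jog_arm(series=[[0,0.0008,0,0,0,0,0]])

```text
time: 8.93
ee_pos: [0.4745, 0.0481, 0.0672]
tool_rot: [[0.952, -0.0, -0.307], [0.307, -0.0, 0.952], [-0.0, -1.0, -0.0]]
ft_force: [-2.9, 0.1, 13.6]
width: 0.0178
```

Emit:
jog_arm(series=[[0,0.0006,0,0,0,0,0]])

```text
time: 9.02
ee_pos: [0.4745, 0.0481, 0.0672]
tool_rot: [[0.952, -0.0, -0.307], [0.307, -0.001, 0.952], [-0.0, -1.0, -0.0]]
ft_force: [-4.0, -0.7, 12.0]
width: 0.0176
```

Emit:
jog_arm(series=[[0,0.0005,0,0,0,0,0]])

```text
time: 9.1
ee_pos: [0.4744, 0.0481, 0.0672]
tool_rot: [[0.952, -0.0, -0.307], [0.307, -0.001, 0.952], [-0.0, -1.0, -0.001]]
ft_force: [-1.0, -0.7, 4.3]
width: 0.0177
```

The collar contacted exactly at the predicted height, TCP 0.0672, with 13 N at most and 4 N now. So plinth 1 is the clear one. I'll slide it to the bay's midline in front of the opening, with a trace of lift to relieve the downward push.

Emit:
jog_arm(series=[[0.0015,-0.0003,-0.0012,0,0,0,0],[0.0046,-0.0003,-0.0038,0,0,0,0],[0.009,-0.0003,-0.0075,0,0,0,0],[0.0145,-0.0003,-0.012,0,0,0,0],[0.02,-0.0003,-0.0165,0,0,0,0],[0.0255,-0.0003,-0.021,0,0,0,0],[0.03,-0.0003,-0.0248,0,0,0,0],[0.0339,-0.0003,-0.0277,0,0,0,0]])

```text
time: 9.77
ee_pos: [0.5161, 0.0316, 0.0673]
tool_rot: [[0.952, 0.0, -0.306], [0.306, -0.001, 0.952], [-0.0, -1.0, -0.001]]
ft_force: [-1.8, 0.6, -1.6]
width: 0.0176
```

Emit:
jog_arm(series=[[0.003,0,-0.0024,0,0,0,0],[0.007,0,-0.0056,0,0,0,0],[0.012,0,-0.0097,0,0,0,0],[0.0175,0,-0.0141,0,0,0,0],[0.023,0,-0.0185,0,0,0,0],[0.028,0,-0.0225,0,0,0,0],[0.0315,0,-0.0254,0,0,0,0],[0.0334,0,-0.0269,0,0,0,0]])

```text
time: 10.43
ee_pos: [0.5571, 0.0159, 0.0674]
tool_rot: [[0.952, 0.001, -0.306], [0.306, -0.001, 0.952], [0.0, -1.0, -0.001]]
ft_force: [-1.9, 0.6, -0.0]
width: 0.0179
```

```bash
python3 - <<'E'
from h import *
c=shot('wrist','w4.png'); np.savez('pics/w4.npz',**c); s=monitor.observe(); report(c,s)
E
```

```text
t 10.4833 ee [0.5572 0.0158 0.0674] yaw 17.811220442288263 F [ 0.67  0.56 -0.79] w 0.017805746201857004
top [428   0  72  23 726] [456.  10.] 0.0393 [607.2 140.   27.7   7.8  15.5]
top [ 210  195   78   43 1993] [250. 215.] 0.0358 [551.5  24.4  36.   16.9  28.8]
foot [412   0  23  16 132] [420.   8.] 0.0067 [602.5 146.6   3.8  12.4  78.1]
foot [ 206  170   94   71 1860] [257. 195.] 0.0059 [554.3  21.7  55.3  43.   18.1]
foot [363 188 123  50 246] [407. 206.] 0.0067 [653.1  50.2  75.9   9.5   2.2]
foot [419 247  44  60 558] [441. 276.] 0.0067 [679.2  13.3  44.2   2.5  85.2]
foot [ 34 298  56  37 630] [ 59. 311.] 0.0057 [454.6 -86.5  45.8  12.1  48.5]
foot [105 332  16  22 175] [113. 342.] 0.0056 [494.8 -98.5  18.8   6.7  65.2]
fence [212 188  69  19 406] [246. 197.] 0.0219 [547.7  31.3  36.    1.2  28.8]
fence [ 371  194  131  128 4157] [445. 250.] 0.0215 [652.   23.8  53.3  77.3  85. ]
fence [379 328  24  26 261] [391. 340.] 0.0214 [660.  -29.1   6.   21.1  67.7]
```

View pics/w4.png

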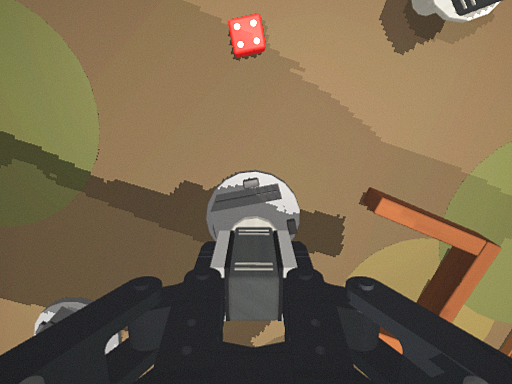

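Plinth 1 came along upright, with its foot around (255,205), and the bay lies ahead at (430,245). Re-measured, the back fence's inner face agrees with the bay_seat estimate. Now along the midline into the bay.

Emit:
jog_arm(series=[[0.0028,0,-0.0012,0,0,0,0],[0.0074,0,-0.0031,0,0,0,0],[0.0129,0,-0.0054,0,0,0,0],[0.0194,0,-0.0081,0,0,0,0],[0.0258,0,-0.0109,0,0,0,0],[0.0323,0,-0.0136,0,0,0,0],[0.0387,0,-0.0163,0,0,0,0],[0.0433,0,-0.0182,0,0,0,0]])

```text
time: 11.15
ee_pos: [0.6052, 0.0117, 0.0674]
tool_rot: [[0.952, 0.001, -0.306], [0.306, -0.001, 0.952], [0.001, -1.0, -0.001]]
ft_force: [-0.8, -0.2, -1.0]
width: 0.0177
```

Emit:
jog_arm(series=[[0.0028,0,-0.0012,0,0,0,0],[0.0064,0,-0.0028,0,0,0,0],[0.0101,0,-0.0044,0,0,0,0],[0.0138,0,-0.006,0,0,0,0],[0.0175,0,-0.0075,0,0,0,0],[0.0212,0,-0.009,0,0,0,0],[0.0246,0,-0.0105,0,0,0,0],[0.0267,0,-0.0115,0,0,0,0]])

```text
time: 11.82
ee_pos: [0.6347, 0.0088, 0.0675]
tool_rot: [[0.952, 0.002, -0.306], [0.306, -0.001, 0.952], [0.001, -1.0, -0.001]]
ft_force: [-1.4, -0.2, -1.4]
width: 0.0176
```

Emit:
jog_arm(series=[[0.001,0,-0.0004,0,0,0,0],[0.002,0,-0.0008,0,0,0,0],[0.003,0,-0.0012,0,0,0,0],[0.004,0,-0.0016,0,0,0,0],[0.005,0,-0.002,0,0,0,0],[0.006,0,-0.0025,0,0,0,0]])

```text
time: 12.32
ee_pos: [0.6412, 0.0083, 0.0675]
tool_rot: [[0.952, 0.002, -0.306], [0.306, -0.001, 0.952], [0.001, -1.0, -0.001]]
ft_force: [-0.5, 0.5, -1.1]
width: 0.0177
```

Emit:
jog_arm(series=[[0.0009,0,-0.0004,0,0,0,0],[0.0018,0,-0.0008,0,0,0,0],[0.0027,0,-0.0012,0,0,0,0]])

```text
time: 12.57
ee_pos: [0.6442, 0.008, 0.0674]
tool_rot: [[0.952, 0.002, -0.306], [0.306, -0.001, 0.952], [0.001, -1.0, -0.001]]
ft_force: [-1.5, -0.0, -0.4]
width: 0.0178
```

Two-row steps, watching the force for fence contact.

Emit:
jog_arm(series=[[0.0009,0,-0.0004,0,0,0,0],[0.0018,0,-0.0008,0,0,0,0]])

```text
time: 12.73
ee_pos: [0.6463, 0.0077, 0.0675]
tool_rot: [[0.952, 0.002, -0.306], [0.306, -0.001, 0.952], [0.001, -1.0, -0.001]]
ft_force: [-0.8, -0.8, -0.7]
width: 0.0178
```

Emit:
jog_arm(series=[[0.0009,0,-0.0004,0,0,0,0],[0.0018,0,-0.0008,0,0,0,0]])

```text
time: 12.9
ee_pos: [0.6484, 0.0075, 0.0675]
tool_rot: [[0.952, 0.002, -0.306], [0.306, -0.001, 0.952], [0.001, -1.0, -0.001]]
ft_force: [0.0, 1.6, -1.0]
width: 0.0176
```

Emit:
jog_arm(series=[[0.0008,0,-0.0004,0,0,0,0]])

```text
time: 12.98
ee_pos: [0.6493, 0.0074, 0.0674]
tool_rot: [[0.952, 0.002, -0.306], [0.306, -0.001, 0.952], [0.001, -1.0, -0.001]]
ft_force: [-0.7, 0.5, -1.1]
width: 0.0176
```

Emit:
jog_arm(series=[[0.0008,0,-0.0004,0,0,0,0]])

```text
time: 13.07
ee_pos: [0.6503, 0.0073, 0.0675]
tool_rot: [[0.952, 0.002, -0.306], [0.306, -0.001, 0.952], [0.001, -1.0, -0.001]]
ft_force: [-1.1, -0.2, -1.0]
width: 0.0179
```

Emit:
jog_arm(series=[[0.0008,0,-0.0004,0,0,0,0]])

```text
time: 13.15
ee_pos: [0.6513, 0.0071, 0.0674]
tool_rot: [[0.952, 0.002, -0.306], [0.306, -0.001, 0.952], [0.001, -1.0, -0.001]]
ft_force: [-3.3, 0.4, 0.3]
width: 0.0176
```

Emit:
jog_arm(series=[[0.0007,0,-0.0003,0,0,0,0]])

```text
time: 13.23
ee_pos: [0.6514, 0.0071, 0.0674]
tool_rot: [[0.952, 0.0, -0.306], [0.306, -0.001, 0.952], [-0.0, -1.0, -0.001]]
ft_force: [-4.5, 0.2, 1.6]
width: 0.0176
```

The plinth met the fence at 4.5 N and stopped. I'll release, then rise straight up.

Emit:
jog_arm(series=[[-0.0003,0,0,0,0,0,0],[-0.0003,0,0,0,0,0,0.2],[-0.0003,0,0,0,0,0,0.4],[-0.0003,0,0,0,0,0,0.6],[-0.0003,0,0,0,0,0,0.6],[-0.0003,0,0,0,0,0,0.6],[-0.0003,0,0,0,0,0,0.6]])

```text
time: 13.82
ee_pos: [0.6514, 0.007, 0.0676]
tool_rot: [[0.952, 0.001, -0.306], [0.306, -0.001, 0.952], [0.0, -1.0, -0.001]]
ft_force: [-0.3, 0.5, 1.2]
width: 0.0511
```

Emit:
jog_arm(series=[[0,-0.005,0,0,0,0,0.6],[0,-0.015,0,0,0,0,0.6],[0,-0.03,0,0,0,0,0.6],[0,-0.05,0,0,0,0,0.6],[0,-0.075,0,0,0,0,0.6],[0,-0.09,0,0,0,0,0.6],[0,-0.1,0,0,0,0,0.6],[0,-0.1,0,0,0,0,0.6]])

```text
time: 14.48
ee_pos: [0.653, 0.0069, 0.1713]
tool_rot: [[0.952, 0.006, -0.306], [0.306, -0.001, 0.952], [0.006, -1.0, -0.003]]
ft_force: [-0.3, -0.2, -0.3]
width: 0.0516
```

```bash
python3 - <<'E'
from h import *
c=shot('wrist','w5.png'); np.savez('pics/w5.npz',**c); s=monitor.observe(); P=report(c,s)
m=(P[...,2]>.08)&(P[...,2]<.095)&(np.hypot(P[...,0]-.65,P[...,1]-.007)<.04)
q=P[m]; print('gauge top z',np.median(q[:,2]),cv2.minAreaRect((q[:,:2]*1000).astype(np.float32)))
m=(P[...,2]>.037)&(P[...,2]<.044)&(np.hypot(P[...,0]-.65,P[...,1]-.007)<.02)
print('collar z',np.percentile(P[m][:,2],[10,50,90]))
E
```

```text
t 14.5333 ee [0.6522 0.007  0.1693] yaw 17.819063038617482 F [-0.85 -0.15  0.2 ] w 0.05119977858786868
top [ 348   11  112  245 1803] [404. 129.] 0.0362 [749.7  72.3 194.8   2.3  89.9]
top [466  23  46  23 325] [489.  34.] 0.0362 [779.7 164.2   1.3  41.2  89.9]
top [ 224  157   53   52 1199] [250. 177.] 0.0359 [650.4   6.7  36.   36.6  29.6]
top [   0  208   41   57 1352] [ 16. 238.] 0.0354 [ 472.1 -100.6   37.4   35.7   75. ]
top [374 278  30  14 154] [389. 285.] 0.0354 [797.1 -43.5   1.6  29.1  89.5]
top [460 284  52  39 515] [496. 307.] 0.0354 [894.2 -37.4  47.6  25.1  40.9]
foot [336  20  99 224 793] [387. 129.] 0.0058 [7.50e+02 6.89e+01 2.40e+00 2.03e+02 2.00e-01]
foot [  359    38   153   263 24828] [454. 182.] 0.0057 [8.405e+02 6.020e+01 1.302e+02 2.106e+02 1.000e-01]
foot [219 143  76  53 930] [254. 163.] 0.0059 [652.6   9.   59.6  51.2   2.2]
foot [  4 196  59  56 904] [ 44. 218.] 0.0058 [478.3 -93.8  38.5  55.3  46.2]
foot [  0 282  19  45 499] [  8. 305.] 0.0057 [ 462.2 -194.7   16.6   50.9    9.1]
foot [105 363  25  10 132] [118. 367.] 0.0066 [ 5.810e+02 -2.349e+02  2.520e+01  3.000e+00  5.000e-01]
fence [ 342   15  107  234 1400] [395. 129.] 0.0217 [749.5  71.1 198.    2.2  89.8]
fence [463  31  49  22 282] [487.  41.] 0.0216 [7.901e+02 1.644e+02 4.560e+01 1.600e+00 2.000e-01]
fence [ 192  113  121  125 3130] [261. 178.] 0.0216 [650.6   7.4  86.1  76.2  85. ]
fence [  3 203  47  57 500] [ 30. 223.] 0.0219 [482.6 -94.7  26.5  51.1  29.5]
fence [445 256  67  55 688] [491. 290.] 0.0212 [895.9 -27.5  66.7  34.6  52.5]
fence [358 267  53  18 234] [383. 276.] 0.0212 [ 7.982e+02 -4.370e+01  5.380e+01  1.200e+00  1.000e-01]
fence [ 93 372  38  12 315] [111. 379.] 0.0213 [ 580.5 -235.8   36.7   11.1   15.2]
gauge top z 0.08750590828475804 ((651.0374755859375, 7.212306976318359), (18.123580932617188, 18.360902786254883), 18.499990463256836)
collar z [0.03804507 0.03953884 0.0411536 ]
```

View pics/w5.png

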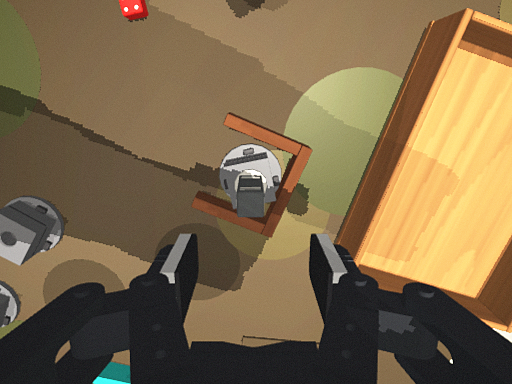

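The view shows the plinth in the dark bay at (250,178), its foot at the back fence, with the gauge upright in it and the jaws clear. By depth the plinth is within 1 mm of bay_seat. The gauge top is at 87.5 mm, against 88 mm when fully home.

```bash
python3 -c "
from bench import job; print(job.sign_off())"
```

```text
the job is handed in; nothing more can be done
None
```

The job is handed in at about 14.5 s of the 64 s allowed. The clear plinth stands in the dark-wood bay against the back fence, with the gauge released and fully home in it.

**What I did:** I took the middle-sized gauge from its stand and tried the nearest plinth, socket_1 by my numbering. The pin went fully home at 1 cm/s or slower, so I did not try the other two. I slid that plinth along the bay's midline until the fence stopped it, let go and rose clear.

**Last checks (wrist depth, after release):**

| Check | Measured | Expected |
|---|---|---|
| Middle of the plinth (x, y) | (0.6504, 0.0067) m | bay_seat (0.6506, 0.0074) m |
| Gauge top height | 87.5 mm | 88 mm when fully home |
| Collar height | about 39.5 mm | 36–40 mm, resting on the plinth top |

- **Forces:** the highest wrist readings were 13.6 N upward when the collar seated and 4.5 N against the fence. The 13.6 N is above the "few newtons" asked for but well under the 40 N limit. It was the reading at the end of a step, so a brief peak in between could have been higher.
- **Other objects:** plinth 2 measured at the same place as before, within about 1 mm. I did not re-measure plinth 3 or the bystanders, but nothing was moved near them.
- **Disagreements:** the rough top-view and scene-view positions differed by up to about 2 cm, so I used only wrist-camera measurements for the grasp, fit and placing. No check failed.

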